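Free the wedged flask and stand it on the labelling turntable

ROBOT

A 7-joint arm with a two-finger parallel gripper is mounted at the origin on the work surface. World frame = base frame: x ahead of the robot, y to its left, z up, the work surface at z = 0. Lengths are in m, angles in rad, forces in N, time in s.
With the tool pointing down it reaches from about 0.425 to 0.925 m from the base axis. Payload 6.8 kg.
Tool frame: the origin (TCP) lies midway between the tips of the shut fingers; the grasp point (between the pads) lies 19 mm behind it; z points along the fingers, y is the line along which they close (so a half turn about z gives the same grasp; the last joint's range is limited). The gripper opens to 85 mm and grips with 20 to 120 N. Pads are 22 mm wide; open, the fingers measure 114 mm over their backs; the gripper's body (76 mm by 85 mm) begins 54 mm behind the grasp point. The pads swing forward as they close: fully open they stand 13 mm farther back than shut.
Start: joints at [1.133, 0.477, 0.022, 1.555, -0.011, 1.109, -0.083], TCP at [0.219, -0.639, 0.231] pointing down, gripper open.
Joint ranges: [-2.96, 2.96], [-0.34, 2.1], [-1.41, 1.46], [0.24, 2.44], [-1.37, 4.51], [0.17, 1.92], [-2.96, 2.96]. Speed limits (rad/s): [2.39, 2.39, 3.14, 3.14, 3.14, 3.14, 3.14].

INTERFACE

Orientations are given as a unit quaternion [w, x, y, z].
In Python, from station import * gives the robot as it stands. The module is installed in compiled form; this text tells all that it offers.
- The arm moves only by the shell command python3 -m jog 'ROWS' [OPENING] [FORCE]. ROWS is JSON, a list of rows, each an object of numbers: "x", "y", "z": the shift along the tool's x, y, z in m; "ax", "ay", "az": the turn, a rotation vector about the tool's x, y, z in rad. In form: [{"x": .., "y": .., "z": .., "ax": .., "ay": .., "az": ..}, ...]. A call has 1 to 12 rows; each row is the pose to reach, as a shift and turn from the pose commanded when the call began, along the tool's axes at that moment; what a row does not reach only later rows make up. A row lasts 1/10 s, in which the tool goes at most 50 mm and 8.59 degrees, less where a joint would pass 70% of its speed; a pose out of reach is approached as far as the arm can. A call with a gripper value outside its range is refused whole. OPENING is the opening, from 0 (shut) to 1 (fully open), set as the call begins (- or left out, the last holds). The fingers move at their own pace and stop on an object; FORCE is the grip in N (left out, the last holds). Time passes only in rows, so rows that repeat a pose let the fingers close. It gives the time, the measured TCP pose, the force, the opening and the grip force at its end, in the units of the state.
- get_obs(): the state, without advancing time (a new reading comes with each control period).
- read_camera(name): name is "side" or "top" or "wrist"; returns the picture (400x640x3 uint8, red, green, blue); there is no depth.
- camera_params(name): a dict with "K" (3x3 intrinsics, pixels), "D" ([k1, k2, p1, p2, k3] as OpenCV has them; the pictures are not rectified), "origin" and "attitude" of the camera in the world. Camera axes: x right, y up, looking along -z (the intrinsics and any distortion apply to the point x, -y, -z); pixel columns grow to the right and rows downward; lengths in m; the calibration is good to about 2 mm. A picture is of the moment at which its call begins: read the wrist's pose just before it. camera_params takes no time and is no camera call; for the wrist camera it gives the pose at the moment of the call.
- hand_in(): hands the job in; it is judged then, once.
The state is a dict: "t": time; "q": joint angles; "joint_vel": joint speeds; "joint_torque": joint torques, N m; "eef_pos": TCP position; "tool_rot": TCP orientation; "contact_force": force on the tool from outside, world axes, zero at the start; "torque": the same for the moment, N m; "gripper_width": opening from 0.0 (shut) to 1.0 (fully open); "grasp_force": force on a finger pad.
Only numpy, scipy, OpenCV 4.12 (cv2) and the standard library are available. Lean on these libraries where they do the work, as an engineer would, in place of code of your own. Each camera call takes 0.05 s, during which the arm holds its last target. There are 200 camera calls.

TASK

A small flask has toppled into a corner of the wooden crate, its cap caught under the corner plate and its foot penned in by a wooden block. First take the block out and set it down on the black rubber mat; then work the flask free without forcing it, and stand it upright, gently, in the middle of the round turntable. Leave everything else where it is.

Things in the scene. Friction and masses are not known exactly. Their poses are not given: they have to be found in the camera images.
- crate: Open wooden stacking crate, fixed. Origin: centre of its underside; x and y along its sides, z up. Outside 250 x 250 mm, inside 230 x 230 mm; floor 6 mm thick; walls 10 mm thick, 75 mm high. A corner post at each corner rises to 126 mm (see crate_corner).
- crate_corner (a point): Inner corner of the crate, at floor height, in which the flask is caught: crate x = +115, y = -115 mm. Every corner has a post: two legs 10 mm thick, flush with the walls inside, reaching 40 mm along the walls from the inner corner, topped by a square steel plate 6 mm thick, underside 120 mm above the crate's underside, that roofs the inner corner by 25 x 25 mm.
- tin_center (a point): Centre of a round tin, 56 mm across and 70 mm tall, standing in the crate near the corner opposite the flask. Not to be moved.
- flask_mid (a point): The jammed flask, about 0.22 kg, on its axis half-way up (59 mm from the base); z points from base to cap. Amber glass, 118 mm tall: body 44 mm across up to 66 mm above the base, shoulder, neck 20 mm, cap 25 mm across (98 to 118 mm).
- flask_cap (a point): Centre of the flask's cap top. At the start the flask leans about 45 degrees along the crate's diagonal, cap in the corner some 6 mm under the corner plate, base edge on the crate floor; friction keeps it so when the block is gone. To come free it must be drawn back some 45 mm from the corner, then raised.
- block_mid (a point): Centre of the loose wooden block, 40 (x) x 50 (y) x 90 (z) mm, about 0.13 kg. It stands on the crate floor 1 to 12 mm behind the flask's foot, its x axis roughly along the crate's diagonal towards the flask.
- turntable_top (a point): Centre of the top face of the round labelling turntable, fixed (it does not turn); aluminium disc 90 mm across, its top 22 mm above the work surface.
- mat: Square black rubber mat on the work surface, fixed, 120 x 120 x 4 mm; origin: centre of its underside; x and y along its sides.

How it is judged:
By the outcome, as a careful person would: the job done as asked, in the order asked, and still so for the second after the job is handed in, with the robot touching nothing.
It also fails if it takes over 61 s, if anything falls off the work surface, if the arm or the gripper's body presses on something with over 40 N, if the wrist force passes 120 N, or if a joint passes its speed limit or range.

## Working session

There is one attempt and no reset: what is moved stays moved. The work goes in short steps, Python scripts to look and compute and a shell command to move; the robot and the scene stay as the last step left them, time stands still between calls to the robot, and variables do not carry over. Pictures are saved under pics/ and viewed, at most 13 in all, crops included, and the job is handed in when it is done.

```bash
mkdir -p pics; cat > h.py <<'E'
from station import *
import numpy as np, cv2
from scipy.spatial.transform import Rotation as R
def rot(q): q=np.array(q,float).ravel(); return R.from_quat([q[1],q[2],q[3],q[0]])
def cam(n):
    p=camera_params(n); a=np.array(p["attitude"],float)
    M=a if a.shape==(3,3) else rot(a).as_matrix()
    return np.array(p["K"],float),np.array(p["D"],float),np.array(p["origin"],float),M
def ray(c,uv):
    K,D,o,M=c; n=cv2.undistortPoints(np.array([[uv]],float),K,D).ravel()
    d=M@np.array([n[0],-n[1],-1]); return o,d/np.linalg.norm(d)
def onz(c,uv,z):
    o,d=ray(c,uv); return o+d*(z-o[2])/d[2]
def tri(c1,u1,c2,u2):
    o1,d1=ray(c1,u1);o2,d2=ray(c2,u2)
    s=np.linalg.lstsq(np.c_[d1,-d2],o2-o1,rcond=None)[0]
    a,b=o1+d1*s[0],o2+d2*s[1]; return (a+b)/2,np.linalg.norm(a-b)
def proj(c,p):
    K,D,o,M=c; q=(np.atleast_2d(p)-o)@M; q=q*[1,-1,-1]
    return cv2.projectPoints(q.astype(float),np.zeros(3),np.zeros(3),K,D)[0].reshape(-1,2)
def snap(n,f):
    c=cam(n); im=read_camera(n); cv2.imwrite(f,im[:,:,::-1]); return c,im
def totool(v):  # world vector into tool axes
    return rot(get_obs()["tool_rot"]).inv().apply(v)
E
python3 - <<'E'
from h import *
np.set_printoptions(precision=3,suppress=True)
for n in("top","side","wrist"):
    c,im=snap(n,f"pics/{n}0.png"); print(n,camera_params(n))
print(get_obs())
a=cv2.imread("pics/top0.png");b=cv2.imread("pics/side0.png")
E
```

```text
top {'K': array([[429.184,   0.   , 324.292],
       [  0.   , 429.184, 196.659],
       [  0.   ,   0.   ,   1.   ]]), 'D': array([0.04, 0.  , 0.  , 0.  , 0.  ]), 'origin': array([ 0.361, -0.014,  1.065]), 'attitude': array([ 0.732,  0.079, -0.072, -0.672])}
side {'K': array([[403.904,   0.   , 319.205],
       [  0.   , 403.904, 194.063],
       [  0.   ,   0.   ,   1.   ]]), 'D': array([-0.057,  0.   ,  0.   ,  0.   ,  0.   ]), 'origin': array([ 0.394, -0.491,  0.758]), 'attitude': array([ 0.938,  0.315, -0.051, -0.136])}
wrist {'K': array([[311.078,   0.   , 319.781],
       [  0.   , 311.078, 204.099],
       [  0.   ,   0.   ,   1.   ]]), 'D': array([-0.034,  0.   ,  0.   ,  0.   ,  0.   ]), 'origin': array([ 0.289, -0.615,  0.374]), 'attitude': array([ 0.805, -0.117,  0.084, -0.575])}
{'t': 0.15, 'q': array([ 1.133,  0.478,  0.022,  1.556, -0.012,  1.109, -0.083]), 'joint_vel': array([ 0.002, -0.002, -0.   , -0.002, -0.   ,  0.001, -0.001]), 'joint_torque': array([  0.002, -59.692,   1.61 , -28.149,   0.013,   0.007,   0.   ]), 'eef_pos': array([ 0.218, -0.638,  0.231]), 'tool_rot': array([-0.001,  0.986,  0.164, -0.   ]), 'contact_force': array([ 1.434, -0.68 ,  0.222]), 'torque': array([ 0.019,  0.026, -0.014]), 'grasp_force': 0.0, 'gripper_width': 1.00121439469089}
```

View pics/top0.png

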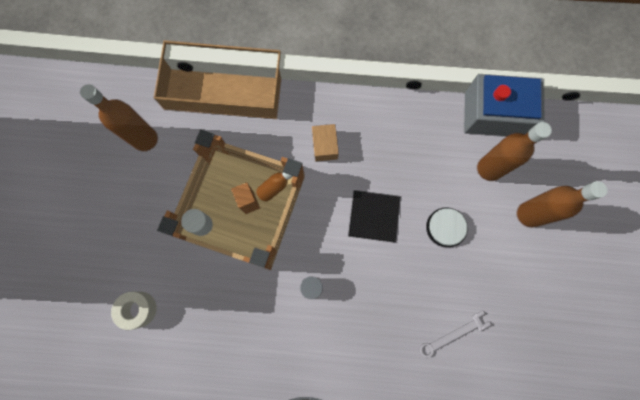

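View pics/side0.png

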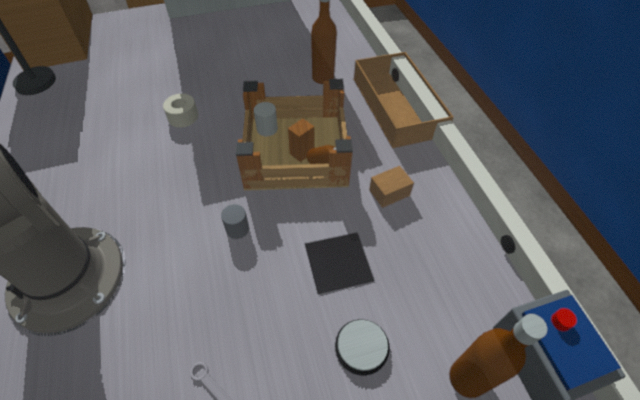

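```bash
python3 - <<'E'
from h import *
np.set_printoptions(precision=3,suppress=True)
t,s,w=cam("top"),cam("side"),cam("wrist")
P=[[0,0,0],[.218,-.638,.231],[.22,-.64,0]]
print(proj(t,P),proj(s,P),proj(w,P))
print("mat",onz(t,(375,216),.004),onz(s,(339,263),.004))
print("tt",onz(t,(447,227),.022),onz(s,(363,345),.022))
print("plates",[onz(t,p,.126)[:2] for p in((206,139),(291,167),(261,257),(169,227))])
print("block top",onz(t,(243,196),.096),onz(s,(301,131),.096))
E
```

```text
[[304.96  456.713]
 [675.267 408.128]
 [593.741 379.074]] [[ 65.57  277.19 ]
 [169.89  729.046]
 [220.43  654.81 ]] [[-173.307  177.21 ]
 [ 318.256  264.281]
 [ 321.342  173.989]]
mat [ 0.552 -0.123  0.004] [ 0.554 -0.127  0.004]
tt [ 0.537 -0.298  0.022] [ 0.54  -0.305  0.022]
plates [array([0.676, 0.288]), array([0.626, 0.086]), array([0.419, 0.131]), array([0.467, 0.339])]
block top [0.556 0.193 0.096] [0.558 0.18  0.096]
```

View pics/wrist0.png

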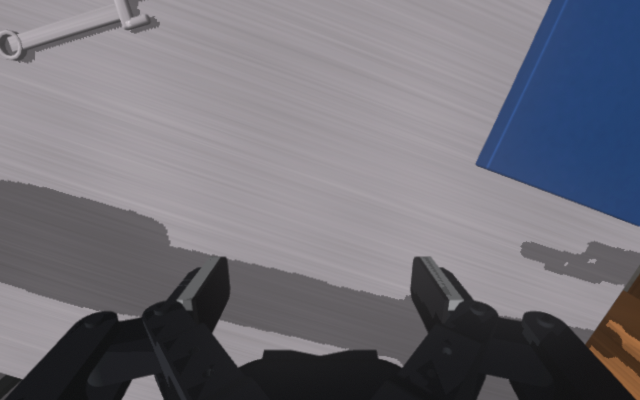

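```bash
W='{"x":0.39,"y":-0.28,"z":-0.1,"az":-1.8}'; python3 -m jog '[{"x":0.39,"y":-0.28,"z":-0.1,"az":-1.8},{"x":0.39,"y":-0.28,"z":-0.1,"az":-1.8},{"x":0.39,"y":-0.28,"z":-0.1,"az":-1.8},{"x":0.39,"y":-0.28,"z":-0.1,"az":-1.8},{"x":0.39,"y":-0.28,"z":-0.1,"az":-1.8},{"x":0.39,"y":-0.28,"z":-0.1,"az":-1.8},{"x":0.39,"y":-0.28,"z":-0.1,"az":-1.8},{"x":0.39,"y":-0.28,"z":-0.1,"az":-1.8},{"x":0.39,"y":-0.28,"z":-0.1,"az":-1.8},{"x":0.39,"y":-0.28,"z":-0.1,"az":-1.8},{"x":0.39,"y":-0.28,"z":-0.1,"az":-1.8},{"x":0.39,"y":-0.28,"z":-0.1,"az":-1.8}]' 1
python3 - <<'E'
from h import *
np.set_printoptions(precision=3,suppress=True)
o=get_obs();print(o["t"],o["eef_pos"],o["q"],rot(o["tool_rot"]).as_matrix())
print(totool(np.array([.556,.185,.33])-o["eef_pos"]))
E
```

```text
0.15 [ 0.218 -0.638  0.231] [ 1.133  0.478  0.022  1.556 -0.012  1.109 -0.083] [[ 0.946  0.324 -0.001]
 [ 0.324 -0.946  0.001]
 [-0.    -0.001 -1.   ]]
[ 0.586 -0.67  -0.099]validation failed for argument at $[0]...
```

```bash
python3 -m jog '[{"x":0.39,"y":-0.28,"z":-0.1,"ax":0,"ay":0,"az":-1.8},{"x":0.39,"y":-0.28,"z":-0.1,"ax":0,"ay":0,"az":-1.8},{"x":0.39,"y":-0.28,"z":-0.1,"ax":0,"ay":0,"az":-1.8},{"x":0.39,"y":-0.28,"z":-0.1,"ax":0,"ay":0,"az":-1.8},{"x":0.39,"y":-0.28,"z":-0.1,"ax":0,"ay":0,"az":-1.8},{"x":0.39,"y":-0.28,"z":-0.1,"ax":0,"ay":0,"az":-1.8},{"x":0.39,"y":-0.28,"z":-0.1,"ax":0,"ay":0,"az":-1.8},{"x":0.39,"y":-0.28,"z":-0.1,"ax":0,"ay":0,"az":-1.8},{"x":0.39,"y":-0.28,"z":-0.1,"ax":0,"ay":0,"az":-1.8},{"x":0.39,"y":-0.28,"z":-0.1,"ax":0,"ay":0,"az":-1.8},{"x":0.39,"y":-0.28,"z":-0.1,"ax":0,"ay":0,"az":-1.8},{"x":0.39,"y":-0.28,"z":-0.1,"ax":0,"ay":0,"az":-1.8}]' 1
python3 - <<'E'
from h import *
np.set_printoptions(precision=3,suppress=True)
o=get_obs();print(o["t"],o["eef_pos"],o["q"],rot(o["tool_rot"]).as_matrix())
print(totool(np.array([.556,.185,.33])-o["eef_pos"]))
E
```

```text
t: 1.35
eef_pos: [0.4978, -0.2456, 0.3315]
tool_rot: [0.0, 0.48, 0.877, 0.0]
contact_force: [-0.8, -0.9, -0.3]
gripper_width: 0.998
grasp_force: 0.0
1.35 [ 0.498 -0.246  0.331] [ 0.756  0.237 -0.491  1.69   0.117  1.243  0.808] [[-0.539  0.843  0.   ]
 [ 0.843  0.539  0.   ]
 [-0.     0.    -1.   ]]
[0.331 0.281 0.002]
```

```bash
python3 -m jog '[{"x":0.33,"y":0.28,"z":0,"ax":0,"ay":0,"az":0},{"x":0.33,"y":0.28,"z":0,"ax":0,"ay":0,"az":0},{"x":0.33,"y":0.28,"z":0,"ax":0,"ay":0,"az":0},{"x":0.33,"y":0.28,"z":0,"ax":0,"ay":0,"az":0},{"x":0.33,"y":0.28,"z":0,"ax":0,"ay":0,"az":0},{"x":0.33,"y":0.28,"z":0,"ax":0,"ay":0,"az":0},{"x":0.33,"y":0.28,"z":0,"ax":0,"ay":0,"az":0},{"x":0.33,"y":0.28,"z":0,"ax":0,"ay":0,"az":0},{"x":0.33,"y":0.28,"z":0,"ax":0,"ay":0,"az":0},{"x":0.33,"y":0.28,"z":0,"ax":0,"ay":0,"az":0},{"x":0.33,"y":0.28,"z":0,"ax":0,"ay":0,"az":0}]' 1
python3 - <<'E'
from h import *
np.set_printoptions(precision=3,suppress=True)
c,im=snap("wrist","pics/w1.png"); np.save("w1c.npy",np.array(c,object),allow_pickle=True)
o=get_obs();print(o["eef_pos"],o["q"])
E
```

```text
t: 2.45
eef_pos: [0.559, 0.1812, 0.3308]
tool_rot: [-0.0, 0.484, 0.875, -0.0]
contact_force: [0.6, -0.9, 0.5]
gripper_width: 1.0
grasp_force: 0.0
[0.559 0.18  0.331] [ 0.136  0.336 -0.713  1.607  0.227  1.285 -0.056]
```

View pics/w1.png

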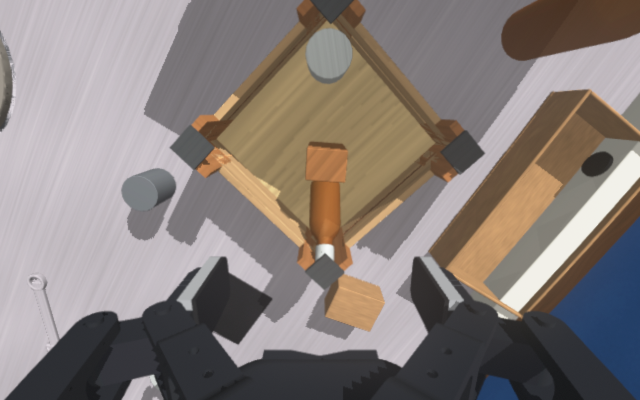

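```bash
python3 - <<'E'
from h import *
np.set_printoptions(precision=4,suppress=True)
c=tuple(np.load("w1c.npy",allow_pickle=True)); im=cv2.imread("pics/w1.png")
hsv=cv2.cvtColor(im,cv2.COLOR_BGR2HSV)
# bright block top: print hsv samples, then mask
print(hsv[163,327],hsv[205,325],hsv[120,300],hsv[187,327])
s=hsv[163,327].astype(int); d=np.abs(hsv.astype(int)-s)
m=((d[...,0]<5)&(d[...,1]<40)&(d[...,2]<25)).astype(np.uint8); m[:,:290]=0;m[:,370:]=0;m[:130]=0;m[200:]=0
m=cv2.morphologyEx(m,cv2.MORPH_OPEN,np.ones((3,3)))
k=max(cv2.findContours(m,cv2.RETR_EXTERNAL,cv2.CHAIN_APPROX_NONE)[0],key=cv2.contourArea)
P=np.array([onz(c,p,.096)[:2] for p in k.reshape(-1,2)])
r=cv2.minAreaRect((P*1000).astype(np.float32)); print("block",r, cv2.boundingRect(k))
pl=[onz(c,p,.126)[:2] for p in((190,148),(324,270),(462,153))]; print(pl)
o=get_obs();print(o["eef_pos"],rot(o["tool_rot"]).as_matrix()[:2,:2])
b=np.array(r[0])/1000
print("shift",totool(np.array([b[0],b[1],.33])-o["eef_pos"]))
cv2.imwrite("pics/w1m.png",m*255)
E
```

```text
[ 13 146 183] [ 13 170 174] [ 19  96 146] [ 13 175 173]
block ((566.9888916015625, 184.42648315429688), (49.92906188964844, 65.09860229492188), 28.348876953125) (306, 146, 42, 54)
[array([0.4194, 0.133 ]), array([0.6269, 0.0852]), array([0.6796, 0.2905])]
[0.5593 0.1798 0.3308] [[-0.5298  0.8481]
 [ 0.8481  0.5298]]
shift [-0.0002  0.009   0.0008]
```

```bash
python3 - <<'E'
from h import *
np.set_printoptions(precision=4,suppress=True)
c=tuple(np.load("w1c.npy",allow_pickle=True)); m=cv2.imread("pics/w1m.png",0)
for lim in(172,176,180,184):
    q=m.copy(); q[lim:]=0
    k=max(cv2.findContours(q,cv2.RETR_EXTERNAL,cv2.CHAIN_APPROX_NONE)[0],key=cv2.contourArea).reshape(-1,2)
    P=np.array([onz(c,p,.096)[:2] for p in k]); print(lim,cv2.minAreaRect((P*1000).astype(np.float32)))
top=[(x,np.flatnonzero(m[:,x])[0]) for x in range(309,346,3)]
P=np.array([onz(c,p,.096)[:2] for p in top]); e=np.polyfit(P[:,0],P[:,1],1); print("far edge deg",np.degrees(np.arctan(e[0])),P[[0,-1]])
print([(y,np.flatnonzero(m[y])[[0,-1]]) for y in range(146,200,4)])
E
```

```text
172 ((557.6177368164062, 200.53399658203125), (50.201316833496094, 30.423250198364258), 32.18794631958008)
176 ((559.1793212890625, 198.25120544433594), (50.107418060302734, 35.49199295043945), 31.493871688842773)
180 ((561.11865234375, 195.30645751953125), (49.92906188964844, 40.3734130859375), 28.348876953125)
184 ((562.0479736328125, 193.4076690673828), (50.05961990356445, 44.2877311706543), 27.91094970703125)
far edge deg 26.39830129869729 [[0.5316 0.2022]
 [0.5709 0.2212]]
[(146, array([308, 311])), (150, array([307, 347])), (154, array([307, 347])), (158, array([307, 346])), (162, array([307, 347])), (166, array([306, 346])), (170, array([306, 346])), (174, array([306, 346])), (178, array([306, 345])), (182, array([324, 332])), (186, array([323, 336])), (190, array([323, 336])), (194, array([322, 336])), (198, array([322, 336]))]
```

```bash
python3 -m jog '[{"x":0.012,"y":0.0095,"z":0.04,"ax":0,"ay":0,"az":0.07},{"x":0.012,"y":0.0095,"z":0.08,"ax":0,"ay":0,"az":0.07},{"x":0.012,"y":0.0095,"z":0.12,"ax":0,"ay":0,"az":0.07},{"x":0.012,"y":0.0095,"z":0.16,"ax":0,"ay":0,"az":0.07},{"x":0.012,"y":0.0095,"z":0.19,"ax":0,"ay":0,"az":0.07},{"x":0.012,"y":0.0095,"z":0.21,"ax":0,"ay":0,"az":0.07},{"x":0.012,"y":0.0095,"z":0.23,"ax":0,"ay":0,"az":0.07},{"x":0.012,"y":0.0095,"z":0.25,"ax":0,"ay":0,"az":0.07},{"x":0.012,"y":0.0095,"z":0.265,"ax":0,"ay":0,"az":0.07},{"x":0.012,"y":0.0095,"z":0.275,"ax":0,"ay":0,"az":0.07},{"x":0.012,"y":0.0095,"z":0.275,"ax":0,"ay":0,"az":0.07}]' 1
python3 -m jog '[{"x":0,"y":0,"z":0,"ax":0,"ay":0,"az":0},{"x":0,"y":0,"z":0,"ax":0,"ay":0,"az":0},{"x":0,"y":0,"z":0,"ax":0,"ay":0,"az":0},{"x":0,"y":0,"z":0,"ax":0,"ay":0,"az":0},{"x":0,"y":0,"z":0,"ax":0,"ay":0,"az":0},{"x":0,"y":0,"z":0,"ax":0,"ay":0,"az":0}]' 0.3 30
```

```text
t: 3.6
eef_pos: [0.5605, 0.1948, 0.0552]
tool_rot: [-0.0, 0.515, 0.857, -0.001]
contact_force: [-0.1, -0.5, -0.0]
gripper_width: 0.995
grasp_force: 0.0
t: 4.2
eef_pos: [0.5614, 0.1962, 0.0573]
tool_rot: [0.0, 0.515, 0.857, 0.0]
contact_force: [-1.6, -1.6, 6.4]
gripper_width: 0.585
grasp_force: 35.4
```

```bash
python3 -m jog '[{"x":0,"y":0,"z":-0.01,"ax":0,"ay":0,"az":0},{"x":0,"y":0,"z":-0.03,"ax":0,"ay":0,"az":0},{"x":0,"y":0,"z":-0.05,"ax":0,"ay":0,"az":0},{"x":0,"y":0,"z":-0.08,"ax":0,"ay":0,"az":0},{"x":0,"y":0,"z":-0.12,"ax":0,"ay":0,"az":0},{"x":0,"y":0,"z":-0.16,"ax":0,"ay":0,"az":0},{"x":0,"y":0,"z":-0.19,"ax":0,"ay":0,"az":0},{"x":0,"y":0,"z":-0.19,"ax":0,"ay":0,"az":0}]'
python3 - <<'E'
from h import *
np.set_printoptions(precision=4,suppress=True)
o=get_obs();print(o["eef_pos"],o["q"],totool(np.array([.553,-.125,.245])-o["eef_pos"]))
E
```

```text
t: 5.0
eef_pos: [0.5631, 0.1978, 0.2518]
tool_rot: [0.003, 0.515, 0.857, 0.003]
contact_force: [0.1, -0.3, -1.6]
gripper_width: 0.585
grasp_force: 35.2
[0.5631 0.1978 0.2518] [ 0.0857  0.4078 -0.6914  1.6967  0.2853  1.1308 -0.1968] [-0.2801 -0.1606  0.0057]
```

```bash
python3 -m jog '[{"x":-0.035,"y":-0.02,"z":0,"ax":0,"ay":0,"az":0},{"x":-0.07,"y":-0.04,"z":0,"ax":0,"ay":0,"az":0},{"x":-0.112,"y":-0.064,"z":0,"ax":0,"ay":0,"az":0},{"x":-0.154,"y":-0.088,"z":0,"ax":0,"ay":0,"az":0},{"x":-0.196,"y":-0.112,"z":0,"ax":0,"ay":0,"az":0},{"x":-0.238,"y":-0.136,"z":0,"ax":0,"ay":0,"az":0},{"x":-0.266,"y":-0.152,"z":0.01,"ax":0,"ay":0,"az":0},{"x":-0.28,"y":-0.16,"z":0.04,"ax":0,"ay":0,"az":0},{"x":-0.28,"y":-0.16,"z":0.08,"ax":0,"ay":0,"az":0},{"x":-0.28,"y":-0.16,"z":0.12,"ax":0,"ay":0,"az":0},{"x":-0.28,"y":-0.16,"z":0.14,"ax":0,"ay":0,"az":0},{"x":-0.28,"y":-0.16,"z":0.15,"ax":0,"ay":0,"az":0}]'
python3 -m jog '[{"x":0,"y":0,"z":0,"ax":0,"ay":0,"az":0},{"x":0,"y":0,"z":0,"ax":0,"ay":0,"az":0}]'
python3 - <<'E'
from h import *
np.set_printoptions(precision=4,suppress=True)
o=get_obs();print(o["eef_pos"],rot(o["tool_rot"]).as_matrix()[:,2])
c,im=snap("side","pics/s1.png"); cv2.imwrite("pics/s1c.png",cv2.resize(im[180:340,200:500,::-1],None,fx=2,fy=2))
E
```

```text
t: 6.2
eef_pos: [0.5491, -0.1261, 0.0935]
tool_rot: [-0.002, 0.515, 0.857, -0.001]
contact_force: [0.5, 1.2, -0.9]
gripper_width: 0.585
grasp_force: 35.2
t: 6.4
eef_pos: [0.552, -0.1262, 0.0972]
tool_rot: [0.001, 0.515, 0.857, 0.0]
contact_force: [-0.6, -0.2, -1.5]
gripper_width: 0.583
grasp_force: 35.2
[ 0.552  -0.1262  0.0972] [ 0.0013 -0.0001 -1.    ]
```

View pics/s1.png

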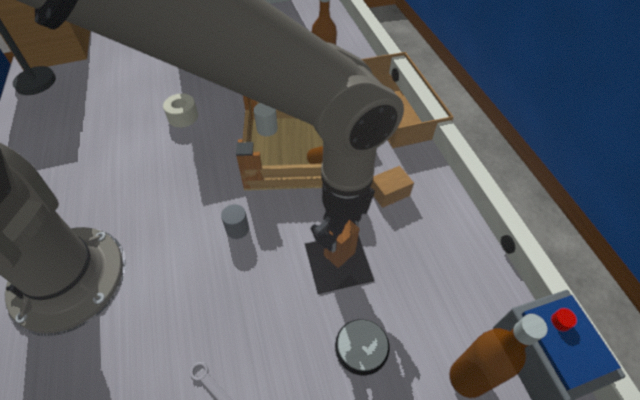

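```bash
python3 -m jog '[{"x":0,"y":0,"z":0.015,"ax":0,"ay":0,"az":0},{"x":0,"y":0,"z":0.028,"ax":0,"ay":0,"az":0},{"x":0,"y":0,"z":0.034,"ax":0,"ay":0,"az":0},{"x":0,"y":0,"z":0.037,"ax":0,"ay":0,"az":0},{"x":0,"y":0,"z":0.038,"ax":0,"ay":0,"az":0},{"x":0,"y":0,"z":0.039,"ax":0,"ay":0,"az":0},{"x":0,"y":0,"z":0.040,"ax":0,"ay":0,"az":0},{"x":0,"y":0,"z":0.040,"ax":0,"ay":0,"az":0}]'
```

```text
t: 7.25
eef_pos: [0.5514, -0.1263, 0.0565]
tool_rot: [0.0, 0.515, 0.857, 0.0]
contact_force: [-0.4, -0.1, -0.7]
gripper_width: 0.585
grasp_force: 35.2
```

```bash
python3 -m jog '[{"x":0,"y":0,"z":0.0005,"ax":0,"ay":0,"az":0},{"x":0,"y":0,"z":0.001,"ax":0,"ay":0,"az":0},{"x":0,"y":0,"z":0.0015,"ax":0,"ay":0,"az":0},{"x":0,"y":0,"z":0.0015,"ax":0,"ay":0,"az":0}]'
```

```text
t: 7.65
eef_pos: [0.5514, -0.1264, 0.0553]
tool_rot: [0.0, 0.515, 0.857, -0.0]
contact_force: [-2.0, -0.7, 3.7]
gripper_width: 0.582
grasp_force: 35.3
```

```bash
python3 -m jog '[{"x":0,"y":0,"z":0,"ax":0,"ay":0,"az":0},{"x":0,"y":0,"z":0,"ax":0,"ay":0,"az":0},{"x":0,"y":0,"z":0,"ax":0,"ay":0,"az":0},{"x":0,"y":0,"z":0,"ax":0,"ay":0,"az":0},{"x":0,"y":0,"z":0,"ax":0,"ay":0,"az":0},{"x":0,"y":0,"z":-0.02,"ax":0,"ay":0,"az":0},{"x":0,"y":0,"z":-0.05,"ax":0,"ay":0,"az":0},{"x":0,"y":0,"z":-0.1,"ax":0,"ay":0,"az":0},{"x":0,"y":0,"z":-0.15,"ax":0,"ay":0,"az":0},{"x":0,"y":0,"z":-0.2,"ax":0,"ay":0,"az":0},{"x":0,"y":0,"z":-0.24,"ax":0,"ay":0,"az":0}]' 1
python3 - <<'E'
from h import *
np.set_printoptions(precision=4,suppress=True)
o=get_obs();print(o["eef_pos"],totool(np.array([.59,.145,.30])-o["eef_pos"]))
E
```

```text
t: 8.75
eef_pos: [0.5516, -0.1261, 0.298]
tool_rot: [0.001, 0.515, 0.857, 0.0]
contact_force: [1.1, 1.4, 0.1]
gripper_width: 1.003
grasp_force: 0.0
[ 0.5516 -0.1261  0.298 ] [ 0.2213  0.1613 -0.002 ]
```

```bash
python3 -m jog '[{"x":0.22,"y":0.161,"z":0,"ax":0,"ay":0,"az":-0.06},{"x":0.22,"y":0.161,"z":0,"ax":0,"ay":0,"az":-0.06},{"x":0.22,"y":0.161,"z":0,"ax":0,"ay":0,"az":-0.06},{"x":0.22,"y":0.161,"z":0,"ax":0,"ay":0,"az":-0.06},{"x":0.22,"y":0.161,"z":0,"ax":0,"ay":0,"az":-0.06},{"x":0.22,"y":0.161,"z":0,"ax":0,"ay":0,"az":-0.06},{"x":0.22,"y":0.161,"z":0,"ax":0,"ay":0,"az":-0.06},{"x":0.22,"y":0.161,"z":0,"ax":0,"ay":0,"az":-0.06},{"x":0.22,"y":0.161,"z":0,"ax":0,"ay":0,"az":-0.06}]' 1
python3 - <<'E'
from h import *
np.set_printoptions(precision=4,suppress=True)
c,im=snap("wrist","pics/w2.png"); np.save("w2c.npy",np.array(c,object),allow_pickle=True)
o=get_obs();print(o["eef_pos"],o["q"],rot(o["tool_rot"]).as_matrix())
C=np.array([.634,.073,.006]);d=np.array([.518,-.855,0])
print([proj(c,C-d*s*.001+[0,0,z*.001]) for s,z in((0,0),(0,114),(67,60))])
E
```

```text
t: 9.65
eef_pos: [0.5903, 0.1417, 0.2946]
tool_rot: [0.0, 0.49, 0.872, -0.001]
contact_force: [0.1, -0.7, -0.3]
gripper_width: 0.997
grasp_force: 0.0
[0.5903 0.1415 0.2946] [ 0.192   0.3979 -0.7066  1.612   0.2709  1.2327 -0.0205] [[-0.5195  0.8545 -0.0002]
 [ 0.8545  0.5195 -0.0011]
 [-0.0008 -0.0007 -1.    ]]
[array([[320.2815, 220.0288]]), array([[320.2533, 254.1839]]), array([[320.4733, 184.8573]])]
```

View pics/w2.png

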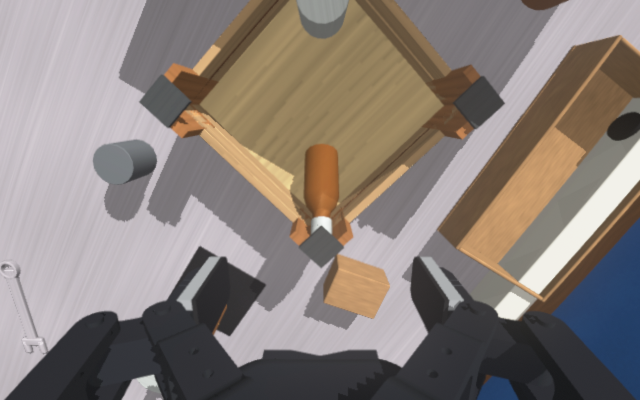

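```bash
python3 - <<'E'
from h import *
np.set_printoptions(precision=4,suppress=True)
c=tuple(np.load("w2c.npy",allow_pickle=True)); im=cv2.imread("pics/w2.png"); hsv=cv2.cvtColor(im,cv2.COLOR_BGR2HSV)
m=((hsv[...,1]>170)&(hsv[...,0]<16)&(hsv[...,2]>70)).astype(np.uint8); m[:,:295]=0; m[:,348:]=0; m[:135]=0; m[215:]=0
for y in range(140,214,6):
    x=np.flatnonzero(m[y]); print(y,x[[0,-1]] if len(x) else None,end=' ')
r=np.flatnonzero(m[:,316:326].sum(1)>5); print("\ntop row",r[0])
C=np.array([.634,.073,.006]);d=np.array([.518,-.855,0]);z=np.array([0,0,1.])
e=onz(c,(321,r[0]),.037); print("upper edge",e)
B=e+.022*(d-z)/2**.5; u=(d+z)/2**.5
for h in(0,.035,.04,.059,.118): p=B+u*h; print(h,p,"from corner",(C-p)@d, (C-p)@[.855,.518,0],proj(c,p))
pl=[onz(c,p,.126)[:2] for p in((166,101),(322,245),(479,103))]; print(pl)
o=get_obs(); g=B+u*.038; print("grasp",g,"shift",totool(g-z*.019-o["eef_pos"]))
E
```

```text
140 None 146 [315 329] 152 [314 335] 158 [312 336] 164 [313 336] 170 [314 336] 176 [314 335] 182 [314 335] 188 [314 335] 194 [327 333] 200 None 206 None 212 None 
top row 145
upper edge [0.5763 0.1693 0.037 ]
0 [0.5843 0.156  0.0214] from corner 0.09665931323974823 -0.0005027860312883312 [[320.9264 155.5578]]
0.035 [0.5971 0.1348 0.0462] from corner 0.07192668732622841 -0.0005027860312883034 [[320.8763 177.5546]]
0.04 [0.599  0.1318 0.0497] from corner 0.06839345505286841 -0.0005027860312883242 [[320.8688 180.8507]]
0.059 [0.6059 0.1203 0.0632] from corner 0.0549671724141005 -0.0005027860312883659 [[320.8392 193.7493]]
0.118 [0.6275 0.0846 0.1049] from corner 0.013275031588452826 -0.0005027860312882999 [[320.737  237.9374]]
[array([0.4219, 0.1355]), array([0.6284, 0.0858]), array([0.68  , 0.2909])]
grasp [0.5982 0.133  0.0483] shift [-0.0112  0.0026  0.2653]
```

```bash
python3 - <<'E'
from h import *
np.set_printoptions(precision=4,suppress=True)
d=np.array([.5195,-.8545,0]);z=np.array([0,0,1.])
e=np.array([.5763,.1693,.037]);B=e+.022*(d-z)/2**.5; u=(d+z)/2**.5; g=B+u*.032
t=d*np.sin(.21)-z*np.cos(.21); o=get_obs()
for back in(.15,.08,0): print(back,totool(g+t*(.019-back)-o["eef_pos"]),g+t*(.019-back))
E
```

```text
0.15 [0.0203 0.0026 0.1224] [0.5819 0.16   0.1722]
0.08 [0.0057 0.0026 0.1909] [0.5895 0.1475 0.1037]
0 [-0.0109  0.0027  0.2691] [0.5982 0.1333 0.0255]
```

```bash
python3 -m jog '[{"x":0.02,"y":0.0025,"z":0.04,"ax":0,"ay":-0.1,"az":0},{"x":0.02,"y":0.0025,"z":0.08,"ax":0,"ay":-0.21,"az":0},{"x":0.02,"y":0.0025,"z":0.12,"ax":0,"ay":-0.21,"az":0},{"x":0.0145,"y":0.0025,"z":0.15,"ax":0,"ay":-0.21,"az":0},{"x":0.009,"y":0.0025,"z":0.175,"ax":0,"ay":-0.21,"az":0},{"x":0.0035,"y":0.0025,"z":0.2,"ax":0,"ay":-0.21,"az":0},{"x":-0.001,"y":0.0025,"z":0.22,"ax":0,"ay":-0.21,"az":0},{"x":-0.004,"y":0.0025,"z":0.235,"ax":0,"ay":-0.21,"az":0},{"x":-0.0065,"y":0.0025,"z":0.248,"ax":0,"ay":-0.21,"az":0},{"x":-0.009,"y":0.0025,"z":0.259,"ax":0,"ay":-0.21,"az":0},{"x":-0.0105,"y":0.0025,"z":0.267,"ax":0,"ay":-0.21,"az":0},{"x":-0.0105,"y":0.0025,"z":0.267,"ax":0,"ay":-0.21,"az":0}]' 0.72
```

```text
t: 10.9
eef_pos: [0.5973, 0.1354, 0.027]
tool_rot: [0.091, 0.486, 0.867, -0.052]
contact_force: [0.2, 0.0, -0.2]
gripper_width: 0.719
grasp_force: 0.0
```

```bash
python3 -m jog '[{"x":0,"y":0,"z":0,"ax":0,"ay":0,"az":0},{"x":0,"y":0,"z":0,"ax":0,"ay":0,"az":0},{"x":0,"y":0,"z":0,"ax":0,"ay":0,"az":0}]' 0.54 20
python3 -m jog '[{"x":0,"y":0,"z":0,"ax":0,"ay":0,"az":0},{"x":0,"y":0,"z":0,"ax":0,"ay":0,"az":0},{"x":0,"y":0,"z":0,"ax":0,"ay":0,"az":0},{"x":0,"y":0,"z":0,"ax":0,"ay":0,"az":0}]' 0.4 30
```

```text
t: 11.2
eef_pos: [0.5978, 0.1363, 0.0284]
tool_rot: [0.092, 0.486, 0.868, -0.051]
contact_force: [-0.7, -0.4, 0.0]
gripper_width: 0.542
grasp_force: 0.3
t: 11.6
eef_pos: [0.5979, 0.1365, 0.0284]
tool_rot: [0.092, 0.486, 0.867, -0.051]
contact_force: [-2.7, 0.9, 5.3]
gripper_width: 0.506
grasp_force: 30.4
```

```bash
python3 -m jog '[{"x":0,"y":0,"z":-0.0015,"ax":0,"ay":0,"az":0},{"x":0.0046,"y":0,"z":-0.0025,"ax":0,"ay":0,"az":0},{"x":0.0095,"y":0,"z":-0.0036,"ax":0,"ay":0,"az":0},{"x":0.0144,"y":0,"z":-0.0046,"ax":0,"ay":0,"az":0}]'
python3 -m jog '[{"x":0.005,"y":0,"z":-0.001,"ax":0,"ay":0,"az":0},{"x":0.012,"y":0,"z":-0.0025,"ax":0,"ay":0,"az":0},{"x":0.02,"y":0,"z":-0.0043,"ax":0,"ay":0,"az":0},{"x":0.028,"y":0,"z":-0.006,"ax":0,"ay":0,"az":0},{"x":0.036,"y":0,"z":-0.0077,"ax":0,"ay":0,"az":0},{"x":0.04,"y":0,"z":-0.0085,"ax":0,"ay":0,"az":0},{"x":0.04,"y":0,"z":-0.0085,"ax":0,"ay":0,"az":0}]'
```

```text
t: 12.0
eef_pos: [0.5895, 0.1491, 0.029]
tool_rot: [0.091, 0.486, 0.868, -0.051]
contact_force: [0.2, 0.3, -1.6]
gripper_width: 0.509
grasp_force: 30.6
t: 12.7
eef_pos: [0.568, 0.1847, 0.0293]
tool_rot: [0.091, 0.486, 0.868, -0.051]
contact_force: [-0.2, 0.5, -2.0]
gripper_width: 0.51
grasp_force: 30.6
```

```bash
python3 -m jog '[{"x":-0.002,"y":0,"z":-0.0098,"ax":0,"ay":0,"az":0},{"x":-0.0062,"y":0,"z":-0.0293,"ax":0,"ay":0,"az":0},{"x":-0.0125,"y":0,"z":-0.0587,"ax":0,"ay":0,"az":0},{"x":-0.0208,"y":0,"z":-0.0978,"ax":0,"ay":0,"az":0},{"x":-0.029,"y":0,"z":-0.137,"ax":0,"ay":0,"az":0},{"x":-0.0375,"y":0,"z":-0.176,"ax":0,"ay":0,"az":0},{"x":-0.044,"y":0,"z":-0.205,"ax":0,"ay":0,"az":0},{"x":-0.0458,"y":0,"z":-0.215,"ax":0,"ay":0,"az":0},{"x":-0.0458,"y":0,"z":-0.215,"ax":0,"ay":0,"az":0}]'
python3 - <<'E'
from h import *
np.set_printoptions(precision=4,suppress=True)
o=get_obs();T=rot(o["tool_rot"]).as_matrix();print(o["eef_pos"],o["q"],"\n",T)
# placement: tool x horizontally inward at turntable; flask axis in tool: from tool angle
f=np.array([.5195,-.8545,1])/2**.5
fl=T.T@f; print("flask axis in tool",fl)
tt=np.array([.5385,-.302,0]); rad=tt/np.linalg.norm(tt)
for yaw in(0,-15,-30,30):
    r=R.from_euler('z',yaw,degrees=True).apply(rad)
    # want tool matrix G with G@fl=z, G tool-y horizontal perp to r: y = same sense as (tool x ~ -r): y = z_tool x x_tool
    Y=np.cross([0,0,1],-r)*-1  # tool z~down, x~-r
    X0=np.cross(Y,-np.array([0,0,1])); 
    B1=np.c_[fl,[0,1,0],np.cross(fl,[0,1,0])]; W=np.c_[[0,0,1.],Y,np.cross([0,0,1.],Y)]
    G=W@np.linalg.inv(B1); rv=R.from_matrix(T.T@G).as_rotvec(); print(yaw,G[:,2],rv,np.degrees(np.linalg.norm(rv)))
print("shift",totool(np.array([.50,-.28,.26])-o["eef_pos"]))
c,im=snap("wrist","pics/w3.png")
E
```

```text
t: 13.6
eef_pos: [0.5691, 0.1838, 0.2513]
tool_rot: [0.093, 0.487, 0.867, -0.05]
contact_force: [-0.3, -0.6, -2.4]
gripper_width: 0.51
grasp_force: 30.9
[0.5691 0.1838 0.2513] [-0.0239  0.3908 -0.6554  1.7288  0.4878  1.1619 -0.3077] 
 [[-0.5091  0.8534  0.1121]
 [ 0.8349  0.5213 -0.1767]
 [-0.2092  0.0036 -0.9779]]
flask axis in tool [-0.8394  0.001  -0.5435]
0 [ 0.7324 -0.4101 -0.5435] [-0.2951 -0.7668 -0.4335] 53.22662906116775
-15 [ 0.6013 -0.5857 -0.5435] [-0.1427 -0.7807 -0.2126] 47.076006212771254
-30 [ 0.4292 -0.7214 -0.5435] [ 0.0098 -0.7854  0.0086] 45.007645900889685
30 [ 0.8393  0.0111 -0.5435] [-0.5991 -0.7105 -0.8742] 73.10369223729462
shift [-0.3538 -0.3007  0.0658]
```

View pics/w3.png

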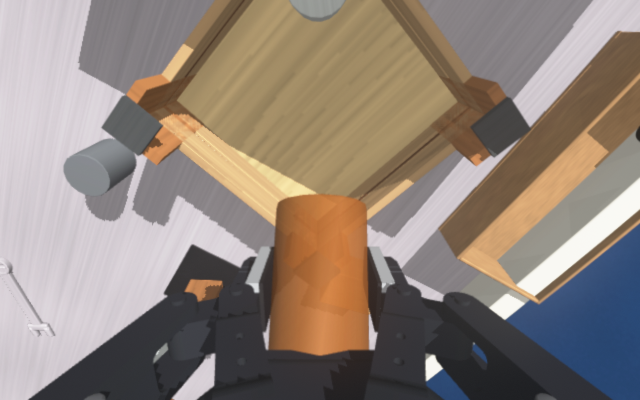

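```bash
python3 - <<'E'
from h import *
np.set_printoptions(precision=4,suppress=True)
print(totool(np.array([.552,-.31,.24])-get_obs()["eef_pos"]))
E
```

```text
[-0.4014 -0.2711  0.0951]
```

```bash
python3 -m jog '[{"x":-0.02,"y":-0.0135,"z":0.0048,"ax":0,"ay":0,"az":0},{"x":-0.052,"y":-0.035,"z":0.0124,"ax":-0.03,"ay":-0.077,"az":-0.043},{"x":-0.088,"y":-0.0596,"z":0.021,"ax":-0.06,"ay":-0.153,"az":-0.087},{"x":-0.124,"y":-0.084,"z":0.0295,"ax":-0.09,"ay":-0.23,"az":-0.13},{"x":-0.16,"y":-0.108,"z":0.038,"ax":-0.12,"ay":-0.307,"az":-0.173},{"x":-0.197,"y":-0.133,"z":0.0466,"ax":-0.148,"ay":-0.384,"az":-0.217},{"x":-0.233,"y":-0.157,"z":0.055,"ax":-0.177,"ay":-0.46,"az":-0.26},{"x":-0.269,"y":-0.182,"z":0.064,"ax":-0.207,"ay":-0.537,"az":-0.303},{"x":-0.305,"y":-0.206,"z":0.072,"ax":-0.236,"ay":-0.614,"az":-0.347},{"x":-0.341,"y":-0.23,"z":0.081,"ax":-0.266,"ay":-0.69,"az":-0.39},{"x":-0.373,"y":-0.252,"z":0.0885,"ax":-0.295,"ay":-0.767,"az":-0.4335},{"x":-0.4014,"y":-0.2711,"z":0.0951,"ax":-0.295,"ay":-0.767,"az":-0.4335}]'
python3 -m jog '[{"x":0,"y":0,"z":0,"ax":0,"ay":0,"az":0},{"x":0,"y":0,"z":0,"ax":0,"ay":0,"az":0},{"x":0,"y":0,"z":0,"ax":0,"ay":0,"az":0}]'
python3 - <<'E'
from h import *
np.set_printoptions(precision=4,suppress=True)
o=get_obs();T=rot(o["tool_rot"]).as_matrix();print(o["eef_pos"],o["q"],"\n",T,T@[-.8394,.001,-.5435])
c,im=snap("side","pics/s4.png"); c2,i2=snap("top","pics/t4.png")
v=np.vstack([im[60:400,180:600],i2[100:300,300:]][:1]); w=i2[80:330,330:640]
H=np.zeros((400,780,3),np.uint8); H[:340,:420]=v; H[:250,430:740]=w; cv2.imwrite("pics/c4.png",H[:,:,::-1])
E
```

```text
t: 14.85
eef_pos: [0.558, -0.2471, 0.2437]
tool_rot: [0.442, 0.245, 0.854, -0.126]
contact_force: [1.5, -0.1, -2.1]
gripper_width: 0.507
grasp_force: 31.1
t: 15.15
eef_pos: [0.5596, -0.2464, 0.2458]
tool_rot: [0.443, 0.246, 0.853, -0.126]
contact_force: [0.1, 0.8, -1.2]
gripper_width: 0.508
grasp_force: 31.1
[ 0.5596 -0.2464  0.2458] [ 0.4459  0.1588 -0.3407  2.3798  2.2038  0.4979 -0.9252] 
 [[-0.4871  0.5316  0.6929]
 [ 0.3083  0.847  -0.4331]
 [-0.8171  0.0026 -0.5764]] [ 0.0328 -0.0225  0.9992]
```

View pics/c4.png

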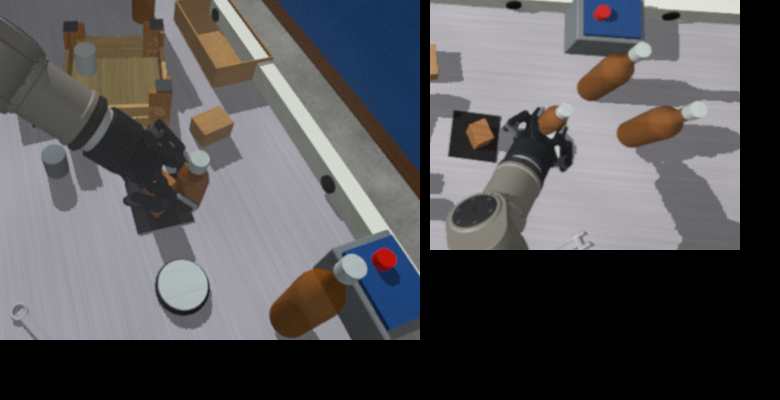

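```bash
cat > rem.py <<'E'
from h import *
import sys
np.set_printoptions(precision=4,suppress=True)
# remaining turn to bring flask axis (tool coords) vertical with tool y at given heading; shift to TCP target
def rem(p,yaw=0,fl=np.array([-.8394,.001,-.5435])):
    o=get_obs();T=rot(o["tool_rot"]).as_matrix();fl=fl/np.linalg.norm(fl)
    r=R.from_euler('z',yaw,degrees=True).apply(np.array([.5385,-.302,0])/.6174)
    Y=-np.cross([0,0,1],-r); fy=np.array([0,1,0])-fl[1]*fl; fy/=np.linalg.norm(fy)
    B1=np.c_[fl,fy,np.cross(fl,fy)]; W=np.c_[[0,0,1.],Y,np.cross([0,0,1.],Y)]
    G=W@B1.T
    print("pos",o["eef_pos"],"q",o["q"],"F",o["contact_force"]); print("axis",T@fl,"shift",T.T@(np.array(p)-o["eef_pos"]),"turn",R.from_matrix(T.T@G).as_rotvec(),"toolz",G[:,2])
if __name__=="__main__": rem([float(a) for a in sys.argv[1:4]],*(float(a) for a in sys.argv[4:5]))
E
python3 rem.py .552 -.31 .2
```

```text
pos [ 0.5602 -0.2462  0.2467] q [ 0.4455  0.1582 -0.3408  2.3792  2.2049  0.4983 -0.9257] F [ 0.5089  0.0221 -1.487 ]
axis [ 0.0312 -0.0216  0.9993] shift [ 0.0226 -0.0586  0.0488] turn [-0.0393 -0.0378 -0.0287] toolz [ 0.7324 -0.4101 -0.5435]
```

```bash
python3 -m jog '[{"x":0.006,"y":-0.015,"z":0.012,"ax":-0.039,"ay":-0.038,"az":-0.029},{"x":0.012,"y":-0.03,"z":0.024,"ax":-0.039,"ay":-0.038,"az":-0.029},{"x":0.0175,"y":-0.045,"z":0.037,"ax":-0.039,"ay":-0.038,"az":-0.029},{"x":0.0226,"y":-0.0586,"z":0.0488,"ax":-0.039,"ay":-0.038,"az":-0.029},{"x":0.0226,"y":-0.0586,"z":0.0488,"ax":-0.039,"ay":-0.038,"az":-0.029},{"x":0.0226,"y":-0.0586,"z":0.0488,"ax":-0.039,"ay":-0.038,"az":-0.029}]'; python3 rem.py .552 -.31 .2
```

```text
t: 15.85
eef_pos: [0.5519, -0.3107, 0.2002]
tool_rot: [0.462, 0.223, 0.85, -0.121]
contact_force: [0.2, 0.1, -1.5]
gripper_width: 0.511
grasp_force: 31.1
pos [ 0.5519 -0.3107  0.2002] q [ 0.6631  0.3086 -0.3611  2.3976  2.7358  0.5898 -1.2427] F [ 0.2358  0.1488 -1.4622]
axis [0.     0.0009 1.    ] shift [ 0.0003  0.0007 -0.0001] turn [-0.0014  0.0005  0.0001] toolz [ 0.7324 -0.4101 -0.5435]
```

```bash
python3 - <<'E'
from h import *
np.set_printoptions(precision=4,suppress=True)
cs,im=snap("side","pics/s5.png"); ct,i2=snap("top","pics/t5.png")
g=np.array([.5381,-.303,.21])
print("side pred base/cap",proj(cs,[g-[0,0,.032],g+[0,0,.086]]).ravel(),"top",proj(ct,[g-[0,0,.032],g+[0,0,.086]]).ravel())
H=np.zeros((600,800,3),np.uint8)
a=proj(cs,g)[0].astype(int); b=proj(ct,g)[0].astype(int)
A=cv2.resize(im[a[1]-70:a[1]+70,a[0]-50:a[0]+50],(400,560),interpolation=cv2.INTER_CUBIC); B=cv2.resize(i2[b[1]-70:b[1]+70,b[0]-50:b[0]+50],(400,560),interpolation=cv2.INTER_CUBIC)
H[:560,:400]=A;H[:560,400:]=B;print("origins",a-[50,70],b-[50,70]); cv2.imwrite("pics/c5.png",H[:,:,::-1])
E
```

```text
side pred base/cap [371.8568 312.4723 382.7284 277.6897] top [470.5234 215.8003 492.1865 204.8547]
origins [324 234] [425 143]
```

View pics/c5.png

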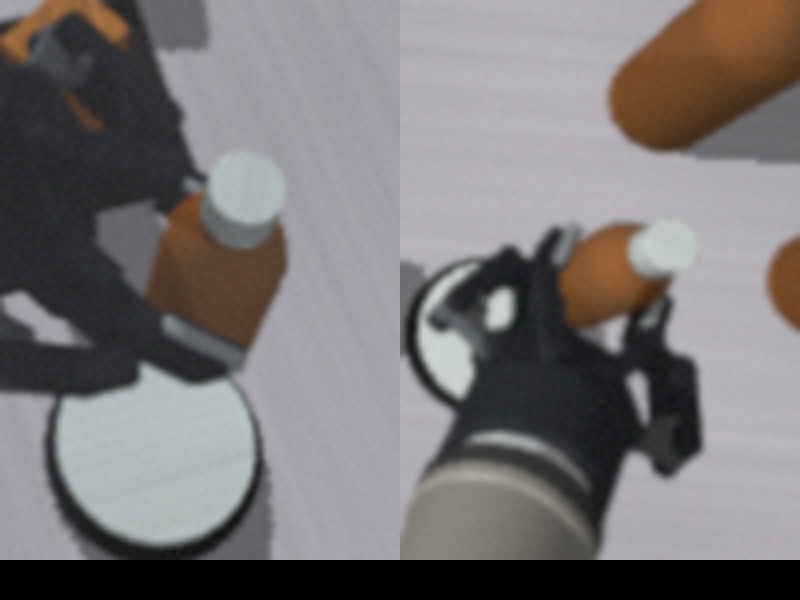

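```bash
python3 - <<'E'
from h import *
np.set_printoptions(precision=4,suppress=True)
cs,ct=cam("side"),cam("top")
print(tri(cs,(385,281),ct,(493,204.3)), onz(cs,(385,281),.29),onz(ct,(493,204.3),.29))
for n,c in(("side",cs),("top",ct)):
    im=cv2.imread(f"pics/{n}0.png"); hsv=cv2.cvtColor(im,cv2.COLOR_BGR2HSV)
    p=(363,345) if n=="side" else (447,227)
    print(n,hsv[p[1],p[0]])
    q=hsv[p[1],p[0]].astype(int); m=(np.abs(hsv.astype(int)-q)<[18,25,30]).all(2).astype(np.uint8)
    M=np.zeros_like(m); M[p[1]-40:p[1]+40,p[0]-40:p[0]+40]=1
    m=cv2.morphologyEx(m*M,cv2.MORPH_OPEN,np.ones((3,3)))
    k=max(cv2.findContours(m,cv2.RETR_EXTERNAL,cv2.CHAIN_APPROX_NONE)[0],key=cv2.contourArea).reshape(-1,2)
    P=np.array([onz(c,x,.022)[:2]*1000 for x in k],np.float32); print(cv2.minEnclosingCircle(P),cv2.fitEllipse(P))
E
```

```text
(array([ 0.5404, -0.3062,  0.2914]), np.float64(0.00023895336141711013)) [ 0.541  -0.3056  0.29  ] [ 0.5406 -0.3067  0.29  ]
side [ 87  17 167]
((540.0693359375, -301.71063232421875), 44.197174072265625) ((539.9796752929688, -301.79345703125), (86.27486419677734, 86.77474212646484), 148.16421508789062)
top [ 80  11 201]
((539.3352661132812, -298.86370849609375), 43.73940658569336) ((539.0366821289062, -299.0421447753906), (84.0633544921875, 85.59278106689453), 26.820594787597656)
```

```bash
python3 - <<'E'
from h import *
np.set_printoptions(precision=3,suppress=True)
cs,ct=cam("side"),cam("top"); g=np.array([.539,-.304,.173])
a=np.linspace(0,2*np.pi,72); ring=np.c_[.022*np.cos(a),.022*np.sin(a),0*a]
for n,c in(("side",cs),("top",ct)):
    for tilt in(0,3,-3):
        r=R.from_rotvec(np.radians(tilt)*np.array([.49,.87,0])) # + leans outward
        for ph in ((0,.066)):
            pts=proj(c,g+r.apply(ring+[0,0,ph])); print(n,tilt,ph,"right x",pts[pts[:,0].argmax()],"top y",pts[pts[:,1].argmin()],"bot",pts[pts[:,1].argmax()])
        print("cap",proj(c,g+r.apply([0,0,.118])))
for n,o,box in(("side",(324,234),None),("top",(425,143),None)):
    im=cv2.imread(f"pics/{n[0]}5.png"); h=cv2.cvtColor(im,cv2.COLOR_BGR2HSV); m=(h[...,1]>120)&(h[...,0]<20)
    if n=="side":
        for y in range(294,326,3): x=np.flatnonzero(m[y,360:420]); print(y,x[-1]+360 if len(x) else None,end="; ")
    else:
        print()
        for x in range(464,494,3): y=np.flatnonzero(m[185:235,x]); print(x,(y[0]+185,y[-1]+185) if len(y) else None,end="; ")
E
```

```text
side 0 0 right x [386.989 315.013] top y [371.759 300.22 ] bot [373.464 328.672]
side 0 0.066 right x [394.043 298.769] top y [377.196 281.618] bot [379.349 312.068]
cap [[383.147 279.942]]
side 3 0 right x [386.858 315.284] top y [370.516 300.147] bot [373.438 328.73 ]
side 3 0.066 right x [396.395 299.646] top y [378.283 282.059] bot [381.878 312.707]
cap [[387.995 280.988]]
side -3 0 right x [387.08  314.733] top y [371.747 300.274] bot [373.48  328.612]
side -3 0.066 right x [391.623 296.593] top y [374.725 281.209] bot [376.794 311.477]
cap [[378.275 279.007]]
top 0 0 right x [480.854 216.945] top y [469.422 205.515] bot [470.558 226.226]
top 0 0.066 right x [492.979 211.316] top y [480.574 199.043] bot [481.918 221.296]
cap [[491.696 204.948]]
top 3 0 right x [480.759 216.994] top y [469.267 205.611] bot [471.654 226.152]
top 3 0.066 right x [493.737 209.938] top y [481.268 197.74 ] bot [483.995 219.76 ]
cap [[493.352 202.231]]
top -3 0 right x [480.944 215.985] top y [469.564 205.438] bot [470.408 226.284]
top -3 0.066 right x [492.175 212.726] top y [479.831 200.391] bot [480.83  222.827]
cap [[489.968 207.706]]
294 374; 297 376; 300 393; 303 392; 306 382; 309 389; 312 387; 315 384; 318 385; 321 None; 324 None; 
464 None; 467 (np.int64(209), np.int64(223)); 470 (np.int64(204), np.int64(223)); 473 (np.int64(202), np.int64(223)); 476 (np.int64(201), np.int64(221)); 479 (np.int64(200), np.int64(220)); 482 (np.int64(200), np.int64(220)); 485 (np.int64(213), np.int64(219)); 488 (np.int64(214), np.int64(217)); 491 None;
```

```bash
python3 rem.py .551 -.3055 .20; python3 rem.py .551 -.3055 .056
```

```text
pos [ 0.5524 -0.3101  0.201 ] q [ 0.6623  0.3074 -0.3614  2.3976  2.7363  0.59   -1.243 ] F [-0.3094  0.5856 -2.6874]
axis [-0.0012  0.0017  1.    ] shift [ 0.0027  0.0034 -0.0023] turn [-0.0003  0.0019  0.0009] toolz [ 0.7324 -0.4101 -0.5435]
pos [ 0.5524 -0.3101  0.201 ] q [ 0.6623  0.3074 -0.3614  2.3976  2.7363  0.59   -1.243 ] F [-0.3094  0.5856 -2.6874]
axis [-0.0012  0.0017  1.    ] shift [0.1237 0.0034 0.0757] turn [-0.0003  0.0019  0.0009] toolz [ 0.7324 -0.4101 -0.5435]
```

```bash
python3 -m jog '[{"x":0.0027,"y":0.0034,"z":-0.0023,"ax":0,"ay":0,"az":0},{"x":0.0187,"y":0.0034,"z":0.008,"ax":0,"ay":0,"az":0},{"x":0.0347,"y":0.0034,"z":0.0184,"ax":0,"ay":0,"az":0},{"x":0.0507,"y":0.0034,"z":0.0287,"ax":0,"ay":0,"az":0},{"x":0.0667,"y":0.0034,"z":0.039,"ax":0,"ay":0,"az":0},{"x":0.0827,"y":0.0034,"z":0.0493,"ax":0,"ay":0,"az":0},{"x":0.0947,"y":0.0034,"z":0.057,"ax":0,"ay":0,"az":0},{"x":0.1067,"y":0.0034,"z":0.0648,"ax":0,"ay":0,"az":0},{"x":0.1137,"y":0.0034,"z":0.0693,"ax":0,"ay":0,"az":0},{"x":0.1187,"y":0.0034,"z":0.0725,"ax":0,"ay":0,"az":0},{"x":0.1187,"y":0.0034,"z":0.0725,"ax":0,"ay":0,"az":0},{"x":0.1187,"y":0.0034,"z":0.0725,"ax":0,"ay":0,"az":0}]'; python3 rem.py .551 -.3055 .042
```

```text
t: 17.15
eef_pos: [0.5504, -0.3066, 0.0618]
tool_rot: [0.463, 0.223, 0.849, -0.121]
contact_force: [-0.3, 0.2, -2.5]
gripper_width: 0.508
grasp_force: 31.1
pos [ 0.5504 -0.3066  0.0618] q [ 0.6834  0.6949 -0.4023  2.4204  2.8335  0.99   -1.2579] F [-0.255   0.1763 -2.5295]
axis [-0.001   0.0019  1.    ] shift [0.0166 0.0013 0.0107] turn [-0.0018  0.0018  0.0002] toolz [ 0.7324 -0.4101 -0.5435]
```

```bash
python3 -m jog '[{"x":0.003,"y":0.001,"z":0.002,"ax":0,"ay":0,"az":0},{"x":0.006,"y":0.001,"z":0.004,"ax":0,"ay":0,"az":0},{"x":0.0082,"y":0.001,"z":0.0053,"ax":0,"ay":0,"az":0},{"x":0.0091,"y":0.001,"z":0.0058,"ax":0,"ay":0,"az":0},{"x":0.0099,"y":0.001,"z":0.0064,"ax":0,"ay":0,"az":0},{"x":0.0099,"y":0.001,"z":0.0064,"ax":0,"ay":0,"az":0}]'
python3 - <<'E'
from h import *
np.set_printoptions(precision=4,suppress=True)
o=get_obs();print(o["eef_pos"],o["q"])
cs,im=snap("side","pics/s6.png"); ct,i2=snap("top","pics/t6.png")
a=proj(cs,[.54,-.302,.08])[0].astype(int); b=proj(ct,[.54,-.302,.08])[0].astype(int)
f=lambda i,a:cv2.resize(i[max(0,a[1]-70):a[1]+70,a[0]-50:a[0]+50],(400,560),interpolation=cv2.INTER_CUBIC)
print(a-[50,70],b-[50,70]); cv2.imwrite("pics/c6.png",np.hstack([f(im,a),f(i2,b)])[:,:,::-1])
E
```

```text
t: 17.75
eef_pos: [0.5506, -0.3058, 0.0493]
tool_rot: [0.462, 0.223, 0.85, -0.121]
contact_force: [0.0, -0.7, -1.9]
gripper_width: 0.501
grasp_force: 31.1
[ 0.5506 -0.3058  0.0493] [ 0.68    0.7296 -0.3993  2.4167  2.8415  1.0194 -1.2588]
[315 262] [405 152]
```

View pics/c6.png

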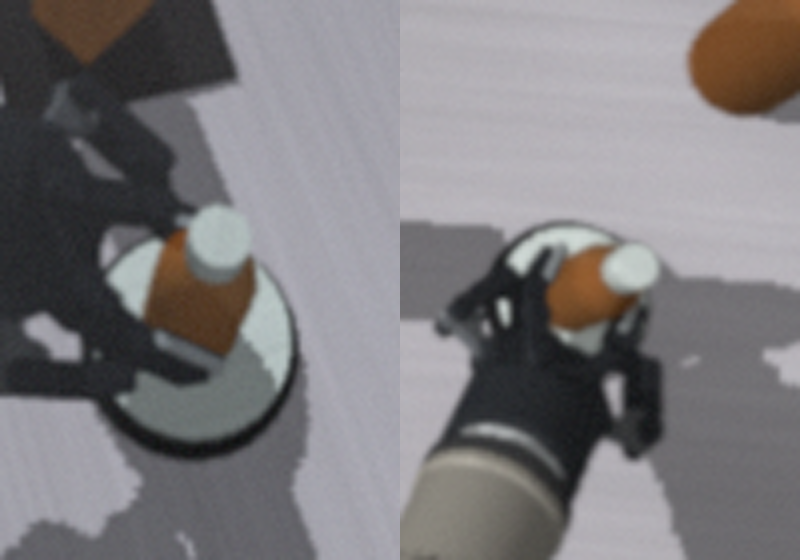

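```bash
python3 - <<'E'
from h import *
np.set_printoptions(precision=4,suppress=True)
print(tri(cam("side"),(370,320.2),cam("top"),(463,218.0)))
E
python3 -m jog '[{"x":0.0008,"y":0,"z":0.0005,"ax":0,"ay":0,"az":0},{"x":0.0017,"y":0,"z":0.0011,"ax":0,"ay":0,"az":0},{"x":0.0017,"y":0,"z":0.0011,"ax":0,"ay":0,"az":0}]'
```

```text
(array([ 0.5406, -0.3005,  0.1364]), np.float64(0.0009280952845229638))
t: 18.15
eef_pos: [0.5507, -0.3059, 0.0476]
tool_rot: [0.463, 0.223, 0.849, -0.121]
contact_force: [-0.8, 1.2, 0.8]
gripper_width: 0.508
grasp_force: 31.2
```

```bash
python3 -m jog '[{"x":0,"y":0,"z":0,"ax":0,"ay":0,"az":0},{"x":0,"y":0,"z":0,"ax":0,"ay":0,"az":0}]'; python3 -m jog '[{"x":0.0004,"y":0,"z":0.0003,"ax":0,"ay":0,"az":0},{"x":0.0008,"y":0,"z":0.0005,"ax":0,"ay":0,"az":0},{"x":0.0008,"y":0,"z":0.0005,"ax":0,"ay":0,"az":0}]'
```

```text
t: 18.35
eef_pos: [0.5507, -0.3058, 0.0476]
tool_rot: [0.463, 0.223, 0.849, -0.121]
contact_force: [-0.8, -0.0, 0.2]
gripper_width: 0.505
grasp_force: 31.2
t: 18.65
eef_pos: [0.5509, -0.3059, 0.0475]
tool_rot: [0.464, 0.222, 0.849, -0.122]
contact_force: [-3.4, 1.7, 7.6]
gripper_width: 0.504
grasp_force: 31.4
```

```bash
python3 -m jog '[{"x":0,"y":0,"z":0,"ax":0,"ay":0,"az":0},{"x":-0.0005,"y":0,"z":-0.0003,"ax":0,"ay":0,"az":0},{"x":-0.0005,"y":0,"z":-0.0003,"ax":0,"ay":0,"az":0}]' - 20
python3 -m jog '[{"x":0,"y":0,"z":0,"ax":0,"ay":0,"az":0},{"x":0,"y":0,"z":0,"ax":0,"ay":0,"az":0},{"x":0,"y":0,"z":0,"ax":0,"ay":0,"az":0}]' 0.57
python3 -m jog '[{"x":0,"y":0,"z":0,"ax":0,"ay":0,"az":0},{"x":0,"y":0,"z":0,"ax":0,"ay":0,"az":0},{"x":0,"y":0,"z":0,"ax":0,"ay":0,"az":0},{"x":0,"y":0,"z":0,"ax":0,"ay":0,"az":0},{"x":0,"y":0,"z":0,"ax":0,"ay":0,"az":0}]' 0.85
```

```text
t: 18.95
eef_pos: [0.5508, -0.3059, 0.0476]
tool_rot: [0.463, 0.223, 0.849, -0.121]
contact_force: [-2.9, 2.4, 4.5]
gripper_width: 0.504
grasp_force: 31.3
t: 19.25
eef_pos: [0.5507, -0.3058, 0.0469]
tool_rot: [0.462, 0.223, 0.85, -0.121]
contact_force: [0.1, 1.1, -0.0]
gripper_width: 0.57
grasp_force: 0.0
t: 19.75
eef_pos: [0.5506, -0.3058, 0.047]
tool_rot: [0.463, 0.223, 0.85, -0.121]
contact_force: [0.0, 0.1, -0.4]
gripper_width: 0.851
grasp_force: 0.0
```

```bash
python3 -m jog '[{"x":-0.0084,"y":0,"z":-0.0054,"ax":0,"ay":0,"az":0},{"x":-0.0168,"y":0,"z":-0.0109,"ax":0,"ay":0,"az":0},{"x":-0.0294,"y":0,"z":-0.019,"ax":0,"ay":0,"az":0},{"x":-0.042,"y":0,"z":-0.0272,"ax":0,"ay":0,"az":0},{"x":-0.0588,"y":0,"z":-0.038,"ax":0,"ay":0,"az":0},{"x":-0.0756,"y":0,"z":-0.0489,"ax":0,"ay":0,"az":0},{"x":-0.0924,"y":0,"z":-0.0597,"ax":0,"ay":0,"az":0},{"x":-0.1092,"y":0,"z":-0.0706,"ax":0,"ay":0,"az":0},{"x":-0.126,"y":0,"z":-0.0815,"ax":0,"ay":0,"az":0},{"x":-0.1428,"y":0,"z":-0.0923,"ax":0,"ay":0,"az":0},{"x":-0.1428,"y":0,"z":-0.0923,"ax":0,"ay":0,"az":0}]'
python3 - <<'E'
from h import *
np.set_printoptions(precision=4,suppress=True)
cs,im=snap("side","pics/s7.png"); ct,i2=snap("top","pics/t7.png"); print(get_obs()["t"],get_obs()["q"])
H=np.zeros((560,800,3),np.uint8); H[:400,:400]=im[:,150:550]; H[:400,400:]=i2[:,150:550]; cv2.imwrite("pics/c7.png",H[:400,:,::-1])
E
```

```text
t: 20.85
eef_pos: [0.5515, -0.3061, 0.2217]
tool_rot: [0.465, 0.222, 0.848, -0.122]
contact_force: [-0.6, -0.3, 0.5]
gripper_width: 0.849
grasp_force: 0.0
20.95 [ 0.7247  0.2686 -0.4388  2.3918  2.6719  0.553  -1.1819]
```

View pics/c7.png

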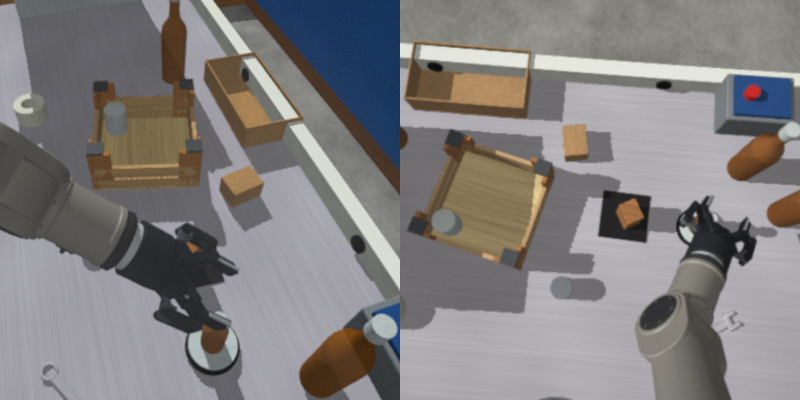

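The combined view shows the flask upright on the turntable (side, near 215,335), the block standing on the mat (top, near 630,213), the crate holding only the tin, and the hand well clear.

```bash
python3 -c "
from station import *
print(hand_in())"
```

```text
the job is handed in; nothing more can be done
None
```

I set the block on the black rubber mat, drew the flask back out of the corner and stood it upright in the middle of the turntable (within about 2 mm), and handed the job in at about 21 s, with no verdict shown.

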